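# Load the splined hub on its test mandrel

## Robot

A 7-joint arm with a two-finger parallel gripper is mounted at the origin on the work surface; the furniture and walls round the work are solid. World frame = base frame: x ahead of the robot, y to its left, z up, the work surface at z = 0. Lengths are in m, angles in rad, forces in N, time in s.
With the tool pointing down it reaches from about 0.4 to 0.75 m from the base axis. Payload 19.5 kg.
Tool frame: the origin (TCP) lies midway between the tips of the shut fingers; the grasp point (between the pads) lies 19 mm behind it; z points along the fingers, y is the line along which they close (so a half turn about z gives the same grasp; the last joint's range is limited). The gripper opens to 85 mm and grips with 20 to 120 N. Pads are 22 mm wide; open, the fingers measure 114 mm over their backs; the gripper's body (76 mm by 85 mm) begins 54 mm behind the grasp point. The pads swing forward as they close: fully open they stand 13 mm farther back than shut.
Start: joints at [1.106, 0.707, -0.028, 1.485, 0.022, 0.951, -0.075], TCP at [0.236, -0.524, 0.197] pointing down, gripper open.
Joint ranges: [-2.71, 2.71], [-0.32, 2.16], [-1.57, 1.52], [0, 2.45], [-1.46, 4.6], [0, 2.02], [-2.83, 2.83]. Speed limits (rad/s): [1.89, 1.89, 2.57, 2.57, 3.01, 3.01, 3.01].

## Interface

Orientations are given as [roll, pitch, yaw] about the fixed x, y, z axes, in that order (R = Rz(yaw) Ry(pitch) Rx(roll)).
In Python, from plant import * gives the robot as it stands.
- The arm moves only by the tool apply_moves, never from a script. Its argument "increments" is a list of rows, each a list of 7 numbers: the shift along the tool's x, y, z in mm, then the turn, a rotation vector about the tool's x, y, z in degrees, then the opening, from 0 (shut) to 1 (fully open). A call has exactly 5 rows; each row is the pose to reach, as a shift and turn from the pose commanded when the call began, along the tool's axes at that moment; what a row does not reach only later rows make up. A row lasts 1/12 s, in which the tool goes at most 41.7 mm and 7.16 degrees, less where a joint would pass 70% of its speed; a pose out of reach is approached as far as the arm can. A call with a gripper value outside its range is refused whole. The fingers move at their own pace and stop on an object; "squeeze" is the grip in N (left out, the last holds). Time passes only in rows, so rows that repeat a pose let the fingers close, or fill a call up. It gives the time, the measured TCP pose, the force, the opening and the grip force at its end, in the units of the state.
- get_obs(): the state, without advancing time (a new reading comes with each control period).
- read_camera(name): name is "scene" or "top"; returns (picture, depth): 400x640x3 uint8, red, green, blue; 400x640 float32, m along the optical axis (not along the pixel's ray), 0 where there is no reading.
- camera_model(name): a dict with "intrinsics" (3x3 intrinsics, pixels), "k1" (the pictures are not rectified: a ray, as slopes to the right and down, at radius r is drawn at 1 + k1 r^2 times it, then the intrinsics apply), "R" (3x3) and "t" (3): a world point X has camera coordinates R X + t. Camera axes: x right, y down, z forward; pixel columns grow to the right and rows downward; lengths in m; the calibration is good to about 2 mm. A picture is of the moment at which its call begins. camera_model takes no time and is no camera call.
- close_job(): hands the job in; it is judged then, once.
The state is a dict: "time_s": time; "joint_pos": joint angles; "qd": joint speeds; "tau": joint torques, N m; "position": TCP position; "orientation": TCP orientation; "ft_force": force on the tool from outside, world axes, zero at the start; "wrist_torque": the same for the moment, N m; "finger_gap": opening from 0.0 (shut) to 1.0 (fully open); "grasp_force": force on a finger pad.
Only numpy, scipy, OpenCV 4.12 (cv2) and the standard library are available. Lean on these libraries where they do the work, as an engineer would, in place of code of your own. Each camera call takes 0.05 s, during which the arm holds its last target. There are 200 camera calls.

## Task

Load the hub with the cross-shaped bore for its run-out check: turn it so its slots line up with the four teeth of the upright mandrel and slide it down until it sits fully home on the mandrel's foot, then let go. The look-alike hub with the plain round bore does not fit; leave it where it is.

Things in the scene. Friction and masses are not known exactly. Their poses are not given: they have to be found in the camera images.
- splined_hub_center (a point): Centre (half-way up) of the loose hub to load: upright steel block 58 x 58 mm, 50 mm tall, corners rounded, 0.3 to 0.65 kg. A vertical plus-shaped bore runs right through: two crossing slots along its x and y axes, each 18 mm wide and 48 mm long. Grip its flat outer sides, which stand square to x and y. z is up; a quarter turn looks and fits the same.
- plain_hub_center (a point): Centre (half-way up) of the look-alike hub, to be left alone: the same steel block, 58 x 58 x 50 mm, but with a plain round bore of 26 mm diameter.
- mandrel_seat (a point): Fixed upright mandrel: point on its axis on top of its round foot (92 mm), 20 mm above the bench, where the hub's underside comes to rest. Above it four teeth in a plus along x and y (38 mm over opposite teeth, each 8 mm thick) rise 48 mm, then a round nose to 60 mm. z is up; a quarter turn looks the same. The hub has 5 mm play each way, 15 degrees in turn.
Not all that is in view belongs to the job. Leave any black look-alike of the part that bears splined_hub_center alone.

How it is judged:
At the end, for the whole second after the job is handed in: The hub with the cross bore is on the mandrel, its axis within 12 mm of the mandrel's, its slots within 20 degrees of the teeth (any quarter turn), upright within 7 degrees, its underside down to within 4 mm of the seat (horizontal distance between splined_hub_center and mandrel_seat below 0.012 m and z of splined_hub_center in the frame of mandrel_seat between 0.02 and 0.029 m and angle between splined_hub_center's own z axis and vertical below 0.12 rad and (angle between the x axis of splined_hub_center and the x axis of mandrel_seat, either way round below 0.35 rad or angle between the x axis of splined_hub_center and the x axis of mandrel_seat, either way round above 1.22 rad)); the robot touches nothing.
It fails at once if the look-alike hub with the round bore is moved more than 30 mm (distance of plain_hub_center from where it was at the start of the episode above 0.03 m).
It also fails if it takes over 35 s, if anything falls off the work surface, if the arm or the gripper's body presses on something with over 40 N, if the wrist force passes 120 N, or if a joint passes its speed limit or range.

## Working session

There is one attempt and no reset: what is moved stays moved. The work goes in short steps, Python scripts to look and compute and a tool call to move; the robot and the scene stay as the last step left them, time stands still between calls to the robot, and variables do not carry over. Pictures are saved under pics/ and viewed, at most 10 in all, crops included, and the job is handed in when it is done.

Besides the shell and the picture viewer there is one more tool, called after "Call:" by a JSON object that holds its "fn" and its "kwargs", one argument or row to a line. apply_moves: Moves the arm, as the interface text tells. Its arguments: {"type":"object","properties":{"increments":{"type":"array"},"squeeze":{"type":"number"}},"required":["increments"]}

```bash
mkdir -p pics; cat > h.py <<'E'
from plant import *
import numpy as np, cv2
def snap(name,tag):
    p,d=read_camera(name); cv2.imwrite(f'pics/{tag}.png',p[:,:,::-1]); np.save(f'pics/{tag}.npy',d); return p,d
def ray(name,u,v):
    m=camera_model(name);K=np.array(m['intrinsics']);k=m['k1']
    a=np.array([(u-K[0,2])/K[0,0],(v-K[1,2])/K[1,1]]);b=a.copy()
    for _ in range(20): b=a/(1+k*(b@b))
    return np.array([b[0],b[1],1.])
def onz(name,u,v,z):
    m=camera_model(name);R=np.array(m['R']);t=np.array(m['t'])
    c=-R.T@t; d=R.T@ray(name,u,v); return c+d*(z-c[2])/d[2]
def dep(name,u,v,D):
    m=camera_model(name);R=np.array(m['R']);t=np.array(m['t'])
    return R.T@(ray(name,u,v)*D[v,u]-t)
E
python3 - <<'E'
from h import *
snap('top','t0');snap('scene','s0')
for n in('top','scene'):print(camera_model(n))
print(get_obs())
E
```

```text
{'intrinsics': array([[391.05157703,   0.        , 309.61269087],
       [  0.        , 391.05157703, 202.8793552 ],
       [  0.        ,   0.        ,   1.        ]]), 'k1': -0.039836718013318034, 'R': array([[-0.0245672 , -0.999694  ,  0.00288979],
       [-0.98823537,  0.02384892, -0.15106978],
       [ 0.15095463, -0.00656715, -0.98851888]]), 't': array([-0.14959702,  0.54534397,  0.82733964])}
{'intrinsics': array([[512.00277348,   0.        , 312.7178461 ],
       [  0.        , 512.00277348, 196.2658148 ],
       [  0.        ,   0.        ,   1.        ]]), 'k1': -0.04603192571306507, 'R': array([[-0.7100778 , -0.70400401, -0.01295638],
       [-0.49257345,  0.50980366, -0.70531668],
       [ 0.50315099, -0.49444775, -0.70877395]]), 't': array([0.26539679, 0.39153688, 0.59232832])}
{'time_s': 0.1, 'joint_pos': array([ 1.10632666,  0.70699414, -0.0276254 ,  1.48490722,  0.0219686 ,
        0.95092131, -0.07548346]), 'qd': array([ 0.00200899, -0.00150606, -0.00118372, -0.00214054,  0.00097184,
       -0.00142424, -0.00076383]), 'tau': array([ 3.33391967e-03, -8.84289980e+01,  1.23677943e+00, -2.36454624e+01,
        1.68646598e-02,  5.04042342e-03, -6.92524463e-05]), 'position': array([ 0.23582387, -0.52413898,  0.19641153]), 'orientation': array([-3.14066332e+00, -3.68463441e-06,  4.22772817e-01]), 'ft_force': array([ 0.61334955, -0.28458212,  0.36446125]), 'wrist_torque': array([0.02434274, 0.01928903, 0.01047494]), 'grasp_force': 0.0, 'finger_gap': 0.99663358673422}
```

View pics/t0.png

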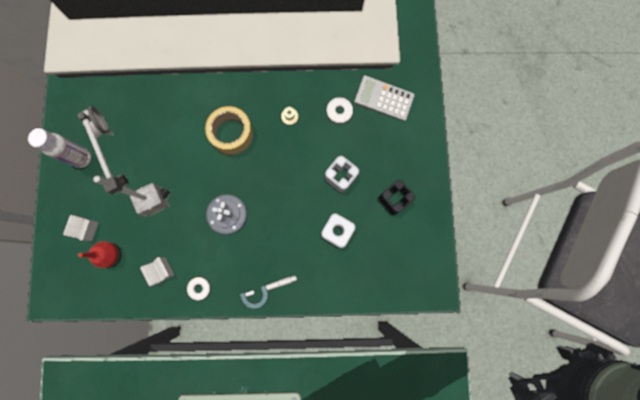

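View pics/s0.png

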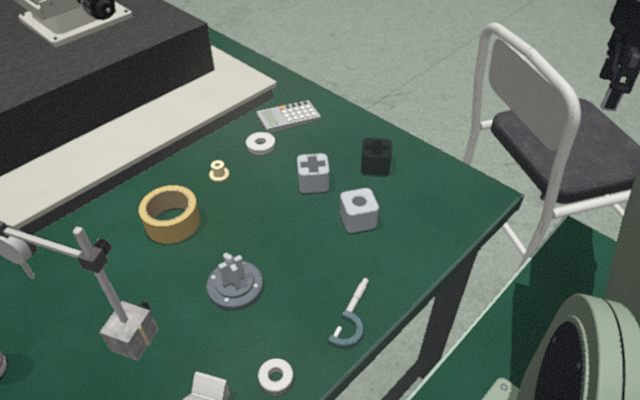

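The top view shows the cross-bore hub at (341,174), the round-bore hub at (338,231), the black look-alike at (397,197) and the mandrel at (226,214). In the scene view the cross-bore hub is at (313,172) and the mandrel at (235,278). I'll enlarge crops next.

```bash
python3 - <<'E'
from h import *
a=cv2.imread('pics/t0.png')
c1=cv2.resize(a[150:250,310:410],None,fx=4,fy=4,interpolation=cv2.INTER_CUBIC)
c2=cv2.resize(a[165:265,176:276],None,fx=4,fy=4,interpolation=cv2.INTER_CUBIC)
s=cv2.imread('pics/s0.png')
cv2.imwrite('pics/c0.png',np.hstack([c1,c2]))
c3=cv2.resize(s[240:320,195:275],None,fx=5,fy=5,interpolation=cv2.INTER_CUBIC)
c4=cv2.resize(s[135:215,275:355],None,fx=5,fy=5,interpolation=cv2.INTER_CUBIC)
cv2.imwrite('pics/c1.png',np.hstack([c4,c3]))
D=np.load('pics/t0.npy')
print(onz('top',341,174,.05),onz('top',338,231,.05),onz('top',226,214,.02),onz('top',397,197,.05))
E
```

```text
[ 0.60362776 -0.23426233  0.05      ] [ 0.47683345 -0.22306302  0.05      ] [0.52388528 0.02749299 0.02      ] [ 0.5487513  -0.35630317  0.05      ]
```

View pics/c0.png

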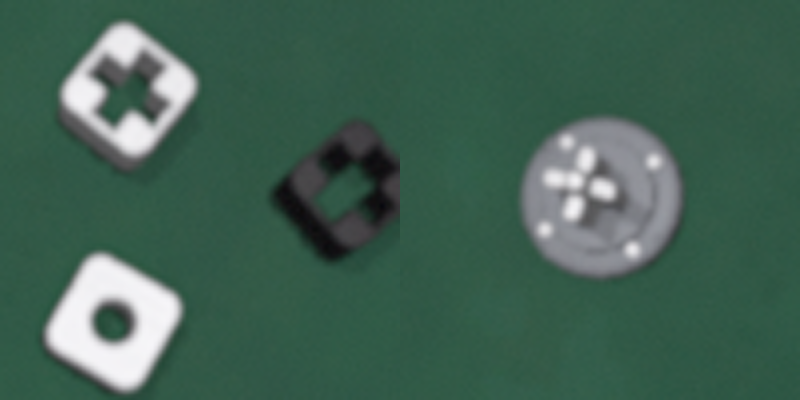

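View pics/c1.png

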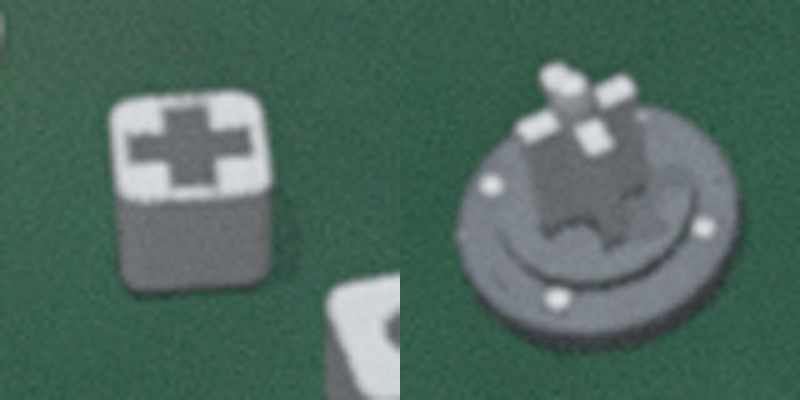

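The crops show the hub's bright top face centred at crop (129,90), with its slots diagonal in the image. The mandrel foot is centred at (602,197), with tooth tops at (586,158), (573,210), (553,178) and (603,190). In the scene crop the tooth tops are at (538,127), (615,90) and (594,137).

```bash
python3 - <<'E'
from h import *
T=lambda x,y,x0,y0,s,n,z: onz(n,x0+(x+.5)/s-.5,y0+(y+.5)/s-.5,z)[:2]
def rect(n,tag,seed,z):
    g=cv2.cvtColor(cv2.imread(f'pics/{tag}.png'),cv2.COLOR_BGR2GRAY)
    g=cv2.resize(g[seed[1]-30:seed[1]+30,seed[0]-30:seed[0]+30],None,fx=4,fy=4,interpolation=cv2.INTER_CUBIC)
    b=(g>165).astype(np.uint8)
    k,l,st,ce=cv2.connectedComponentsWithStats(b)
    i=min([i for i in range(1,k) if st[i,4]>600],key=lambda i:np.hypot(*(ce[i]-120)))
    ys,xs=np.nonzero(l==i)
    P=np.array([T(x,y,seed[0]-30,seed[1]-30,4,n,z) for x,y in zip(xs,ys)],np.float32)
    return cv2.minAreaRect(P*1000)
print('hub',rect('top','t0',(342,173),.05),rect('scene','s0',(313,163),.05))
print('plain',rect('top','t0',(338,231),.05))
m=lambda x,y,z:T(x-400,y,176,165,4,'top',z)
print('foot',m(602,197,.02))
t,b,l,r=[m(*p,.068) for p in((586,158),(573,210),(553,178),(603,190))]
print('teeth',(t+b)/2,(l+r)/2,[np.degrees(np.arctan2(*(a[::-1])))%90 for a in(t-b,l-r)],np.linalg.norm(t-b))
s=lambda x,y,z:T(x-400,y,195,240,5,'scene',z)
l,r,f=s(538,127,.068),s(615,90,.068),s(594,137,.068)
print('sc',(l+r)/2,f,[np.degrees(np.arctan2(*(a[::-1])))%90 for a in(l-r,f-(l+r)/2)],np.linalg.norm(l-r))
E
```

```text
Traceback (most recent call last):
  File "h.py", line 11, in onz
    m=camera_model(name);R=np.array(m['R']);t=np.array(m['t'])
ValueError: time passes only in moves, steps and waits
```

```bash
sed -i 's/^import numpy as np, cv2/import numpy as np, cv2\nimport plant\nfrom functools import lru_cache\ncamera_model=lru_cache(None)(plant.camera_model)/' h.py
cat > m.py <<'E'
from h import *
T=lambda x,y,x0,y0,s,n,z: onz(n,x0+(x+.5)/s-.5,y0+(y+.5)/s-.5,z)[:2]
def rect(n,tag,seed,z):
    g=cv2.cvtColor(cv2.imread(f'pics/{tag}.png'),cv2.COLOR_BGR2GRAY)
    g=cv2.resize(g[seed[1]-30:seed[1]+30,seed[0]-30:seed[0]+30],None,fx=4,fy=4,interpolation=cv2.INTER_CUBIC)
    b=(g>165).astype(np.uint8)
    k,l,st,ce=cv2.connectedComponentsWithStats(b)
    i=min([i for i in range(1,k) if st[i,4]>600],key=lambda i:np.hypot(*(ce[i]-120)))
    ys,xs=np.nonzero(l==i)
    P=np.array([T(x,y,seed[0]-30,seed[1]-30,4,n,z) for x,y in zip(xs,ys)],np.float32)
    return cv2.minAreaRect(P*1000)
E
python3 - <<'E'
from m import *
print('hub',rect('top','t0',(342,173),.05),rect('scene','s0',(313,163),.05))
print('plain',rect('top','t0',(338,231),.05))
m=lambda x,y,z:T(x-400,y,176,165,4,'top',z)
print('foot',m(602,197,.02))
t,b,l,r=[m(*p,.068) for p in((586,158),(573,210),(553,178),(603,190))]
print('teeth',(t+b)/2,(l+r)/2,[np.degrees(np.arctan2(*(a[::-1])))%90 for a in(t-b,l-r)],np.linalg.norm(t-b))
s=lambda x,y,z:T(x-400,y,195,240,5,'scene',z)
l,r,f=s(538,127,.068),s(615,90,.068),s(594,137,.068)
print('sc',(l+r)/2,f,[np.degrees(np.arctan2(*(a[::-1])))%90 for a in(l-r,f-(l+r)/2)],np.linalg.norm(l-r))
E
```

```text
hub ((608.4912719726562, -236.2474365234375), (59.42124557495117, 59.29196548461914), 49.722129821777344) ((606.38037109375, -234.97735595703125), (57.74170684814453, 59.456058502197266), 49.74658203125)
plain ((479.2001037597656, -223.00604248046875), (59.33012390136719, 59.68098449707031), 57.92365646362305)
foot [0.52416463 0.02721039]
teeth [0.5253276  0.02934048] [0.52531554 0.03016882] [np.float64(76.48090636465038), np.float64(75.1787485530274)] 0.02884476403279003
sc [0.5237051  0.02992889] [0.5112348  0.03316164] [np.float64(77.20520779431945), np.float64(75.46681847245861)] 0.026523826671399072
```

Call:
{"fn": "apply_moves", "kwargs": {
  "increments": [
    [30,-7,0,0,0,0,1],
    [68,-16,0,0,0,0,1],
    [106,-26,0,0,0,0,1],
    [145,-35,0,0,0,0,1],
    [184,-44,0,0,0,0,1]
  ],
  "squeeze": 70
}}

```text
time_s: 0.52
position: [0.3868, -0.4073, 0.1967]
orientation: [-3.141, 0.0, 0.422]
ft_force: [0.2, -0.3, -0.5]
finger_gap: 1.0
grasp_force: 0.0
```

Call:
{"fn": "apply_moves", "kwargs": {
  "increments": [
    [38,-9,0,0,0,0,1],
    [76,-18,0,0,0,0,1],
    [114,-27,0,0,0,0,1],
    [153,-37,0,0,0,0,1],
    [190,-46,0,0,0,0,1]
  ]
}}

```text
time_s: 0.93
position: [0.5415, -0.2869, 0.1966]
orientation: [-3.141, 0.0, 0.423]
ft_force: [0.4, -1.0, 0.5]
finger_gap: 0.999
grasp_force: 0.0
```

```bash
cat > go.py <<'E'
import sys
from plant import *
import numpy as np
from scipy.spatial.transform import Rotation as R
o=get_obs();r=R.from_euler('xyz',o['orientation'])
tgt=np.array([float(a) for a in sys.argv[1:4]])
t=R.from_euler('xyz',[np.pi,0,np.radians(float(sys.argv[4]))])
print(o['time_s'],o['position'].round(4),np.degrees(o['orientation']).round(1),'shift',(r.inv().apply(tgt-o['position'])*1000).round(1),'turn',np.degrees((r.inv()*t).as_rotvec()).round(1),o['joint_pos'].round(2),'gap',o['finger_gap'],o['grasp_force'],o['ft_force'].round(1))
E
python3 go.py .6075 -.2357 .12 49.7
```

```text
0.9333 [ 0.5415 -0.2869  0.1966] [-180.     0.    24.3] shift [ 81.2 -19.5  76.6] turn [ -0.    0.  -25.4] [ 0.42  0.77  0.03  1.33 -0.03  1.04 -0.69] gap 0.9989376020825267 0.0 [ 0.4 -1.   0.5]
```

Call:
{"fn": "apply_moves", "kwargs": {
  "increments": [
    [28,-7,10,0,0,-6,1],
    [55,-13,30,0,0,-12,1],
    [77,-18,55,0,0,-18,1],
    [77,-18,70,0,0,-24,1],
    [77,-18,70,0,0,-25.4,1]
  ]
}}

```text
time_s: 1.35
position: [0.6019, -0.2392, 0.1232]
orientation: [-3.136, 0.001, 0.873]
ft_force: [-1.3, -0.1, -0.8]
finger_gap: 0.999
grasp_force: 0.0
```

Call:
{"fn": "apply_moves", "kwargs": {
  "increments": [
    [0,0,0,0,0,0,1],
    [0,0,0,0,0,0,1],
    [0,0,0,0,0,0,1],
    [0,0,0,0,0,0,1],
    [0,0,0,0,0,0,1]
  ]
}}

```text
time_s: 1.77
position: [0.603, -0.2412, 0.1276]
orientation: [3.141, -0.0, 0.865]
ft_force: [-0.0, 0.3, 0.2]
finger_gap: 0.998
grasp_force: 0.0
```

```bash
python3 go.py .6075 -.2357 .012 49.7; python3 -c "
from h import *
snap('scene','s1')"
```

```text
1.7667 [ 0.603  -0.2412  0.1276] [179.9  -0.   49.5] shift [  7.1  -0.2 115.6] turn [ 0.1 -0.  -0.2] [ 0.37  0.9  -0.08  1.27  0.08  0.97 -0.43] gap 0.9977587641812409 0.0 [-0.   0.3  0.2]
```

View pics/s1.png

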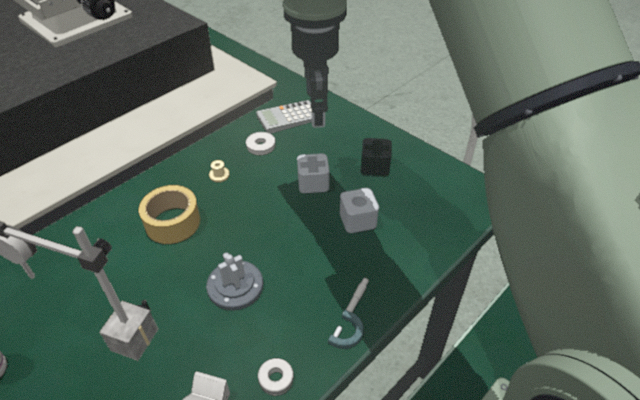

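The gripper hangs above the cross-bore hub, with its fingertips at (318,125) and the hub at (313,172). Nothing is in the way, so I'll descend.

Call:
{"fn": "apply_moves", "kwargs": {
  "increments": [
    [3,0,15,0,0,0,1],
    [7,0,35,0,0,0,1],
    [7,0,55,0,0,0,1],
    [7,0,70,0,0,0,1],
    [7,0,80,0,0,0,1]
  ]
}}

```text
time_s: 2.23
position: [0.607, -0.2353, 0.0454]
orientation: [-3.14, 0.0, 0.866]
ft_force: [0.6, 0.3, 0.6]
finger_gap: 1.002
grasp_force: 0.0
```

Call:
{"fn": "apply_moves", "kwargs": {
  "increments": [
    [0,0,10,0,0,0,1],
    [0,0,20,0,0,0,1],
    [0,0,28,0,0,0,1],
    [0,0,35,0,0,0,1],
    [0,0,35,0,0,0,1]
  ]
}}

```text
time_s: 2.65
position: [0.6069, -0.2353, 0.0106]
orientation: [-3.14, 0.0, 0.866]
ft_force: [1.0, 0.1, -1.0]
finger_gap: 1.001
grasp_force: 0.0
```

```bash
python3 go.py .6075 -.2357 .012 49.7
```

```text
2.65 [ 0.6069 -0.2353  0.0106] [-179.9    0.    49.6] shift [ 0.1  0.7 -1.4] turn [-0.1  0.  -0.1] [ 0.35  1.06 -0.07  1.34  0.09  0.75 -0.46] gap 1.00135082627984 0.0 [ 1.   0.1 -1. ]
```

Call:
{"fn": "apply_moves", "kwargs": {
  "increments": [
    [0,0,0,0,0,0,0.5],
    [0,0,0,0,0,0,0.3],
    [0,0,0,0,0,0,0.3],
    [0,0,0,0,0,0,0.3],
    [0,0,0,0,0,0,0.3]
  ],
  "squeeze": 70
}}

```text
time_s: 3.07
position: [0.6087, -0.2362, 0.0137]
orientation: [3.138, -0.001, 0.866]
ft_force: [-3.6, -1.4, 15.9]
finger_gap: 0.31
grasp_force: 9.0
```

Call:
{"fn": "apply_moves", "kwargs": {
  "increments": [
    [0,0,0,0,0,0,0.3],
    [0,0,0,0,0,0,0.3],
    [0,0,0,0,0,0,0.3],
    [0,0,0,0,0,0,0.3],
    [0,0,-10,0,0,0,0.3]
  ]
}}

```text
time_s: 3.48
position: [0.6072, -0.2355, 0.0216]
orientation: [-3.141, 0.0, 0.866]
ft_force: [0.6, -1.0, -1.5]
finger_gap: 0.301
grasp_force: 0.0
```

```bash
python3 go.py .6075 -.2357 .15 76
```

```text
3.4833 [ 0.6072 -0.2355  0.0216] [-180.     0.    49.6] shift [  -0.     0.3 -128.4] turn [ -0.    0.  -26.4] [ 0.35  1.04 -0.07  1.33  0.09  0.77 -0.45] gap 0.3014818002773921 0.0 [ 0.6 -1.  -1.5]
```

```bash
python3 -c "
from h import *
s,_=snap('scene','s2');t,_=snap('top','t2')
c=lambda a,u,v:cv2.resize(a[v-60:v+60,u-60:u+60,::-1],(400,400),interpolation=cv2.INTER_CUBIC)
cv2.imwrite('pics/c2.png',np.hstack([c(s,313,160),c(t,345,180)]))"
```

```text
(no output)
```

View pics/c2.png

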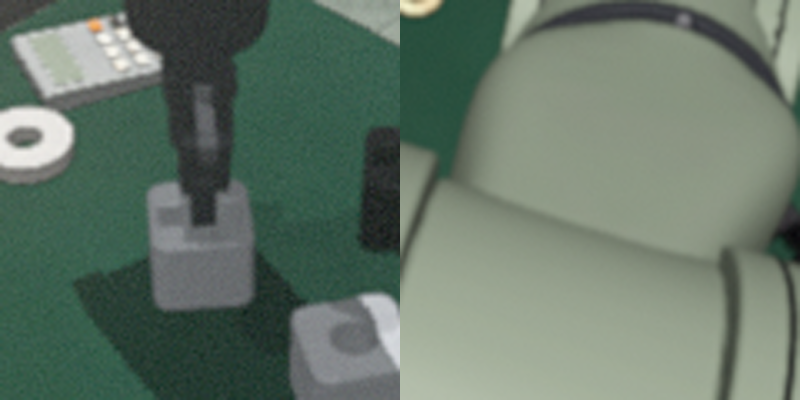

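The scene crop shows the fingertips at crop (203,225), on the top face or in the bore instead of astride the hub. The hub itself hasn't moved. I'll check the reported TCP against the images.

```bash
python3 - <<'E'
from h import *
def proj(n,X):
    m=camera_model(n);c=m['R']@np.array(X)+m['t'];a=c[:2]/c[2];a=a*(1+m['k1']*(a@a));K=m['intrinsics'];return (a*K[0,0]+K[:2,2]).round(1)
print('s1 tcp',proj('scene',[.603,-.2412,.1276]),'tips open z+13mm',[proj('scene',[.603+s*.042*.76,-.2412-s*.042*.648,.1406]) for s in(1,-1)])
print('now',proj('scene',[.6072,-.2355,.0216]),[proj('scene',[.6072+s*.0128*.76,-.2355-s*.0128*.648,.025]) for s in(1,-1)])
D=np.load('pics/s2.npy');D1=np.load('pics/s1.npy')
for u,v in((314,165),(313,150),(310,175),(313,185),(300,160),(320,195)): print(u,v,dep('scene',u,v,D).round(3),D[v,u])
for u,v in((318,122),(318,115),(318,100)): print(u,v,dep('scene',u,v,D1).round(3))
E
```

```text
s1 tcp [315.7 130.7] tips open z+13mm [array([313.6, 111.2]), array([317.7, 139.6])]
now [312.6 174.3] [array([312. , 168.6]), array([313.1, 177.5])]
314 165 [ 0.587 -0.22   0.069] 0.9475092
313 150 [ 0.565 -0.196  0.132] 0.8794751
310 175 [ 0.591 -0.213  0.045] 0.96292937
313 185 [ 0.586 -0.215  0.021] 0.9791205
300 160 [ 0.632 -0.227  0.049] 0.988281
320 195 [ 0.573 -0.221 -0.001] 0.99080074
318 122 [ 0.563 -0.207  0.187]
318 115 [ 0.562 -0.205  0.202]
318 100 [ 0.8   -0.448 -0.002]
```

The depth readings put the fingertips about 35 mm higher than the reported TCP implies. The gripper closed above the hub, and the hub wasn't moved. I'll reopen and go about 33 mm deeper, watching the force.

Call:
{"fn": "apply_moves", "kwargs": {
  "increments": [
    [0,0,0,0,0,0,1],
    [0,0,0,0,0,0,1],
    [0,0,0,0,0,0,1],
    [0,0,0,0,0,0,1],
    [0,0,0,0,0,0,1]
  ]
}}

```text
time_s: 4.0
position: [0.6073, -0.2354, 0.0215]
orientation: [-3.141, 0.0, 0.866]
ft_force: [1.2, -0.0, 0.7]
finger_gap: 0.982
grasp_force: 0.0
```

Call:
{"fn": "apply_moves", "kwargs": {
  "increments": [
    [0,0,5,0,0,0,1],
    [0,0,10,0,0,0,1],
    [0,0,15,0,0,0,1],
    [0,0,20,0,0,0,1],
    [0,0,20,0,0,0,1]
  ]
}}

```text
time_s: 4.42
position: [0.6068, -0.2352, 0.0004]
orientation: [-3.14, 0.001, 0.866]
ft_force: [-0.1, 0.6, -0.0]
finger_gap: 0.999
grasp_force: 0.0
```

```bash
python3 go.py .6075 -.2357 -.02 49.7; python3 - <<'E'
from h import *
s,D=snap('scene','s3')
cv2.imwrite('pics/c3.png',cv2.resize(s[100:220,253:373,::-1],(400,400),interpolation=cv2.INTER_CUBIC))
for v in range(140,200,4): print(v,dep('scene',314,v,D).round(3))
E
```

```text
4.4167 [ 6.068e-01 -2.352e-01  4.000e-04] [-179.9    0.    49.6] shift [ 0.1  0.9 20.4] turn [-0.1  0.  -0.1] [ 0.35  1.07 -0.07  1.34  0.09  0.73 -0.46] gap 0.9985715051381155 0.0 [-0.1  0.6 -0. ]
140 [ 0.567 -0.201  0.149]
144 [ 0.558 -0.192  0.152]
148 [ 0.555 -0.189  0.146]
152 [ 0.554 -0.188  0.139]
156 [ 0.555 -0.188  0.129]
160 [ 0.553 -0.186  0.122]
164 [ 0.562 -0.195  0.102]
168 [ 0.552 -0.185  0.105]
172 [ 0.552 -0.184  0.097]
176 [ 0.563 -0.196  0.072]
180 [ 0.566 -0.198  0.059]
184 [ 0.587 -0.219  0.021]
188 [ 0.585 -0.217  0.012]
192 [ 0.586 -0.218  0.   ]
196 [ 0.579 -0.211 -0.001]
```

View pics/c3.png

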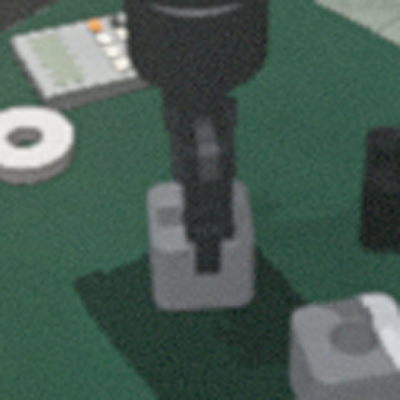

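The open fingers now straddle the hub, with the front tip at crop (208,272) and depth z ≈ 0.055, just above the top edge. I need about 29 mm more.

Call:
{"fn": "apply_moves", "kwargs": {
  "increments": [
    [0,0,7,0,0,0,1],
    [0,0,14,0,0,0,1],
    [0,0,21,0,0,0,1],
    [0,0,28,0,0,0,1],
    [0,0,28,0,0,0,1]
  ]
}}

```text
time_s: 4.88
position: [0.6066, -0.2352, -0.028]
orientation: [-3.14, 0.001, 0.866]
ft_force: [-0.2, 0.1, -0.2]
finger_gap: 1.0
grasp_force: 0.0
```

Call:
{"fn": "apply_moves", "kwargs": {
  "increments": [
    [0,0,0,0,0,0,0.5],
    [0,0,0,0,0,0,0.5],
    [0,0,0,0,0,0,0.5],
    [0,0,0,0,0,0,0.5],
    [0,0,0,0,0,0,0.5]
  ]
}}

```text
time_s: 5.3
position: [0.608, -0.2358, -0.0255]
orientation: [3.14, -0.0, 0.866]
ft_force: [1.4, -1.1, 5.8]
finger_gap: 0.674
grasp_force: 76.2
```

```bash
python3 go.py .6075 -.2357 .10 76
```

```text
5.3 [ 0.608  -0.2358 -0.0255] [179.9  -0.   49.6] shift [  -0.2   -0.3 -125.5] turn [  0.1  -0.  -26.4] [ 0.35  1.11 -0.07  1.34  0.1   0.69 -0.46] gap 0.6744427307844344 76.19601130485535 [ 1.4 -1.1  5.8]
```

Call:
{"fn": "apply_moves", "kwargs": {
  "increments": [
    [0,0,-8,0,0,0,0.5],
    [0,0,-25,0,0,0,0.5],
    [0,0,-50,0,0,0,0.5],
    [0,0,-80,0,0,0,0.5],
    [0,0,-110,0,0,0,0.5]
  ]
}}

```text
time_s: 5.72
position: [0.6067, -0.2351, 0.085]
orientation: [-3.14, 0.0, 0.866]
ft_force: [0.6, -0.6, -4.5]
finger_gap: 0.67
grasp_force: 76.0
```

Call:
{"fn": "apply_moves", "kwargs": {
  "increments": [
    [0,0,-5,0,0,0,0.5],
    [0,0,-5,0,0,-6,0.5],
    [0,0,-5,0,0,-13,0.5],
    [0,0,-5,0,0,-20,0.5],
    [0,0,-5,0,0,-26.4,0.5]
  ]
}}

```text
time_s: 6.13
position: [0.6069, -0.2352, 0.0883]
orientation: [-3.14, -0.0, 1.333]
ft_force: [-0.8, -0.1, -4.4]
finger_gap: 0.669
grasp_force: 76.4
```

```bash
python3 go.py .5245 .0288 .09 76; python3 -c "
from h import *
snap('scene','s4')"
```

```text
6.1333 [ 0.6069 -0.2352  0.0883] [-179.9   -0.    76.4] shift [ 237.2 -142.2   -1.4] turn [-0.1 -0.   0.4] [ 0.41  0.96 -0.21  1.29  0.21  0.91 -0.08] gap 0.6694278243274848 76.44693374633789 [-0.8 -0.1 -4.4]
```

View pics/s4.png

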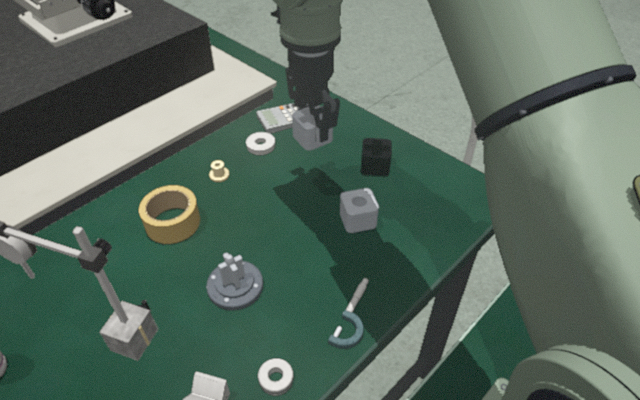

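The hub hangs in the gripper at about (313,130), lifted and turned. The mandrel at (235,278) is clear.

Call:
{"fn": "apply_moves", "kwargs": {
  "increments": [
    [15,-9,0,0,0,0,0.5],
    [40,-24,0,0,0,0,0.5],
    [70,-42,0,0,0,0,0.5],
    [100,-60,0,0,0,0,0.5],
    [130,-78,0,0,0,0,0.5]
  ]
}}

```text
time_s: 6.6
position: [0.5619, -0.0892, 0.0886]
orientation: [-3.141, -0.0, 1.323]
ft_force: [1.4, 1.5, -4.8]
finger_gap: 0.672
grasp_force: 76.6
```

Call:
{"fn": "apply_moves", "kwargs": {
  "increments": [
    [30,-18,0,0,0,0,0.5],
    [60,-36,0,0,0,0,0.5],
    [85,-51,0,0,0,0,0.5],
    [100,-60,0,0,0,0,0.5],
    [107,-64,0,0,0,0,0.5]
  ]
}}

```text
time_s: 7.02
position: [0.5258, 0.0318, 0.0888]
orientation: [-3.14, -0.001, 1.327]
ft_force: [-0.1, 1.3, -5.5]
finger_gap: 0.672
grasp_force: 76.6
```

Call:
{"fn": "apply_moves", "kwargs": {
  "increments": [
    [0,0,0,0,0,0,0.5],
    [0,0,0,0,0,0,0.5],
    [0,0,0,0,0,0,0.5],
    [0,0,0,0,0,0,0.5],
    [0,0,0,0,0,0,0.5]
  ]
}}

```text
time_s: 7.43
position: [0.527, 0.0279, 0.0887]
orientation: [-3.142, 0.0, 1.325]
ft_force: [0.7, 0.4, -5.5]
finger_gap: 0.666
grasp_force: 76.6
```

```bash
python3 go.py .5245 .0288 -.005 76; python3 -c "
from h import *
s,D=snap('scene','s5')
cv2.imwrite('pics/c5.png',cv2.resize(s[170:330,155:315,::-1],(600,600),interpolation=cv2.INTER_CUBIC))"
```

```text
7.4333 [0.527  0.0279 0.0887] [-180.     0.    75.9] shift [ 0.3 -2.7 93.7] turn [-0.   0.  -0.1] [-0.05  0.8  -0.13  1.78  0.17  0.58 -0.52] gap 0.6658802279399321 76.62187099456787 [ 0.7  0.4 -5.5]
```

View pics/c5.png

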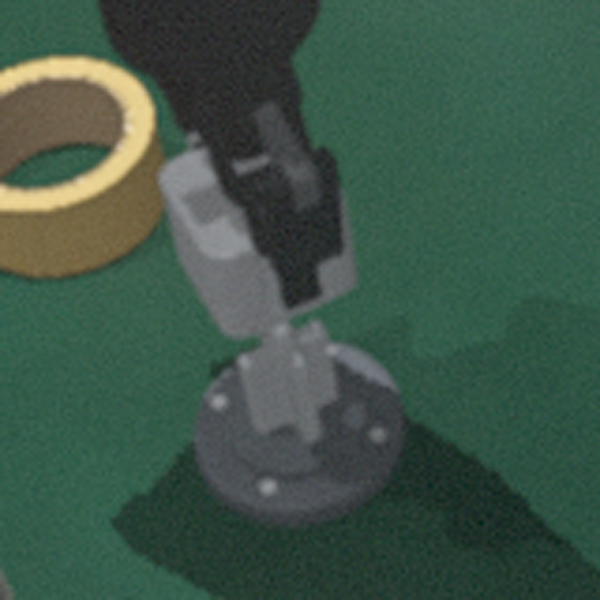

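The hub hangs directly over the mandrel nose (crop 285,325), with its corners square to the teeth. I'll descend in stages.

Call:
{"fn": "apply_moves", "kwargs": {
  "increments": [
    [0,-2.5,5,0,0,0,0.5],
    [0,-2.5,15,0,0,0,0.5],
    [0,-2.5,25,0,0,0,0.5],
    [0,-2.5,35,0,0,0,0.5],
    [0,-2.5,42,0,0,0,0.5]
  ]
}}

```text
time_s: 7.9
position: [0.524, 0.0294, 0.0451]
orientation: [-3.14, 0.0, 1.327]
ft_force: [-0.3, -0.2, -4.7]
finger_gap: 0.67
grasp_force: 76.6
```

Call:
{"fn": "apply_moves", "kwargs": {
  "increments": [
    [0,0,4,0,0,0,0.5],
    [0,0,8,0,0,0,0.5],
    [0,0,12,0,0,0,0.5],
    [0,0,16,0,0,0,0.5],
    [0,0,16,0,0,0,0.5]
  ]
}}

```text
time_s: 8.32
position: [0.5243, 0.0294, 0.0302]
orientation: [-3.141, 0.0, 1.327]
ft_force: [0.9, -0.1, -6.0]
finger_gap: 0.67
grasp_force: 76.6
```

```bash
python3 go.py .5245 .0288 -.005 76
```

```text
8.3167 [0.5243 0.0294 0.0302] [-180.    0.   76.] shift [-0.5  0.4 35.2] turn [-0.  0.  0.] [-0.06  0.89 -0.1   1.83  0.19  0.43 -0.54] gap 0.66968249895372 76.6270387172699 [ 0.9 -0.1 -6. ]
```

Call:
{"fn": "apply_moves", "kwargs": {
  "increments": [
    [0,0,6,0,0,0,0.5],
    [0,0,13,0,0,0,0.5],
    [0,0,20,0,0,0,0.5],
    [0,0,26,0,0,0,0.5],
    [0,0,30,0,0,0,0.5]
  ]
}}

```text
time_s: 8.73
position: [0.5242, 0.0295, -0.0002]
orientation: [-3.141, 0.0, 1.327]
ft_force: [0.2, -0.7, -5.1]
finger_gap: 0.673
grasp_force: 76.6
```

Call:
{"fn": "apply_moves", "kwargs": {
  "increments": [
    [0,0,1,0,0,0,0.5],
    [0,0,2,0,0,0,0.5],
    [0,0,3,0,0,0,0.5],
    [0,0,4,0,0,0,0.5],
    [0,0,4,0,0,0,0.5]
  ]
}}

```text
time_s: 9.15
position: [0.5245, 0.0294, -0.0032]
orientation: [3.141, -0.0, 1.327]
ft_force: [0.1, -0.5, -6.2]
finger_gap: 0.672
grasp_force: 76.6
```

Call:
{"fn": "apply_moves", "kwargs": {
  "increments": [
    [0,0,0.5,0,0,0,0.5],
    [0,0,1,0,0,0,0.5],
    [0,0,1.5,0,0,0,0.5],
    [0,0,2,0,0,0,0.5],
    [0,0,2,0,0,0,0.5]
  ]
}}

```text
time_s: 9.57
position: [0.5244, 0.0294, -0.0053]
orientation: [-3.141, -0.0, 1.327]
ft_force: [0.1, -0.3, -4.9]
finger_gap: 0.669
grasp_force: 76.6
```

Call:
{"fn": "apply_moves", "kwargs": {
  "increments": [
    [0,0,0,0,0,0,0.75],
    [0,0,0,0,0,0,1],
    [0,0,0,0,0,0,1],
    [0,0,0,0,0,0,1],
    [0,0,0,0,0,0,1]
  ]
}}

```text
time_s: 9.98
position: [0.5246, 0.0294, -0.0051]
orientation: [3.141, -0.0, 1.327]
ft_force: [-0.3, -0.4, 0.2]
finger_gap: 1.001
grasp_force: 0.0
```

Call:
{"fn": "apply_moves", "kwargs": {
  "increments": [
    [0,0,-8,0,0,0,1],
    [0,0,-25,0,0,0,1],
    [0,0,-50,0,0,0,1],
    [0,0,-80,0,0,0,1],
    [0,0,-110,0,0,0,1]
  ]
}}

```text
time_s: 10.4
position: [0.5241, 0.0294, 0.1065]
orientation: [-3.141, 0.0, 1.327]
ft_force: [0.9, -0.3, 0.2]
finger_gap: 1.004
grasp_force: 0.0
```

Call:
{"fn": "apply_moves", "kwargs": {
  "increments": [
    [0,0,-20,0,0,0,1],
    [0,0,-40,0,0,0,1],
    [0,0,-40,0,0,0,1],
    [0,0,-40,0,0,0,1],
    [0,0,-40,0,0,0,1]
  ]
}}

```text
time_s: 10.82
position: [0.5242, 0.0293, 0.1446]
orientation: [-3.141, 0.0, 1.327]
ft_force: [-0.6, 0.9, -0.5]
finger_gap: 0.999
grasp_force: 0.0
```

```bash
python3 - <<'E'
from m import *
s,D=snap('scene','s6')
cv2.imwrite('pics/c6.png',cv2.resize(s[170:330,155:315,::-1],(600,600),interpolation=cv2.INTER_CUBIC))
m=np.array([[u,v,*dep('scene',u,v,D)] for u in range(205,270,2) for v in range(235,310,2) if D[v,u]>0])
q=m[(abs(m[:,2]-.5245)<.027)&(abs(m[:,3]-.029)<.027)&(m[:,4]>.055)]
print(len(q),np.percentile(q[:,4],[10,50,75,90]))
E
```

```text
223 [0.06037466 0.06796994 0.0692443  0.07042006]
```

View pics/c6.png

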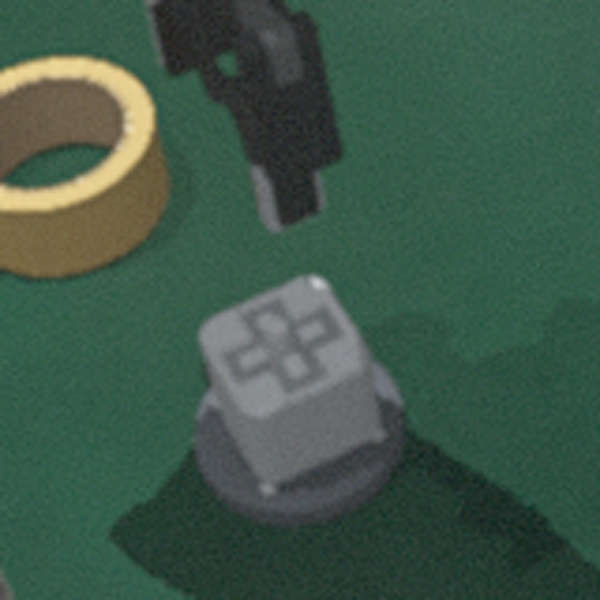

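The picture shows the hub seated on the mandrel at crop (285,350), with the teeth centred in the slots and its top at z ≈ 0.070. The gripper is clear of it.

```bash
python3 -c "
from plant import *
print(close_job())"
```

```text
the job is handed in; nothing more can be done
None
```

The cross-bore hub is fully home on the mandrel with its slots lined up and the gripper clear. The plain hub was left alone, and the job was handed in at about 11 s; the hand-in gave no verdict.

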